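Press the tile home with the spacer block

ROBOT

A 7-joint arm with a two-finger parallel gripper is mounted at the origin on the work surface. World frame = base frame: x ahead of the robot, y to its left, z up, the work surface at z = 0. Lengths are in m, angles in rad, forces in N, time in s.
With the tool pointing down it reaches from about 0.4 to 0.85 m from the base axis. Payload 4.5 kg.
Tool frame: the origin (TCP) lies on the centre line of the jaws, within the pads' length; the fingertips stand 19 mm ahead of it and the grasp point (between the pads) is the TCP (arm.nose_length is the distance from the TCP to the fingertips, in m); z points along the fingers, y is the line along which they close (so a half turn about z gives the same grasp; the last joint's range is limited). The gripper opens to 85 mm and grips with 20 to 120 N. Pads are 22 mm wide; open, the fingers measure 114 mm over their backs; the gripper's body (76 mm by 85 mm) begins 54 mm behind the grasp point. The pads swing forward as they close: fully open they stand 13 mm farther back than shut.
Start: joints at [-1.153, 0.689, -0.195, 1.565, 0.157, 0.902, -0.215], TCP at [0.234, 0.58, 0.25] pointing down, gripper open.
Joint ranges: [-3.01, 3.01], [-0.46, 2.08], [-1.47, 1.51], [0.13, 2.56], [-1, 4.14], [0.04, 2.09], [-2.66, 2.66]. Speed limits (rad/s): [2.57, 2.57, 3.14, 3.14, 3.14, 3.14, 3.14].

INTERFACE

Orientations are given as a unit quaternion [x, y, z, w].
In Python, from workcell import arm gives the robot as it stands.
- The arm moves only by the shell command python3 -m pendant 'ROWS' [OPENING]. ROWS is JSON, a list of rows, each an object with "linear": the shift along the tool's x, y, z in mm, a list of three; "spin": the turn about the tool's z in degrees. In form: [{"linear": [tx, ty, tz], "spin": spin}, ...]. A call has 1 to 5 rows; each row shifts and turns the commanded pose from where the row before left it, along the tool's axes as they then stand; what a row does not reach is not made up. A row lasts 1/8 s, in which the tool goes at most 62.5 mm and 10.7 degrees, less where a joint would pass 70% of its speed; a pose out of reach is approached as far as the arm can. A call with a gripper value outside its range is refused whole. OPENING is the opening, from 0 (shut) to 1 (fully open), set as the call begins (- or left out, the last holds). The fingers move at their own pace and stop on an object; the grip force is fixed at half the most. Time passes only in rows, so rows that do not move let the fingers close. It gives the time, the measured TCP pose, the force, the opening and the grip force at its end, in the units of the state.
- arm.state(): the state, without advancing time (a new reading comes with each control period).
- arm.snapshot(name): name is "scene" or "top" or "wrist"; returns the picture (480x640x3 uint8, red, green, blue); there is no depth.
- arm.camera_info(name): a dict with "vertical_fov" (degrees; the focal length in pixels is half the picture's height over the tangent of half this angle, whatever the lens; pixels are square), "cx", "cy" (the principal point, pixels), "cam_to_world" (4x4, takes a point from camera to world coordinates). Camera axes: x right, y down, z forward; pixel columns grow to the right and rows downward; lengths in m; the calibration is good to about 2 mm. A picture is of the moment at which its call begins: read the wrist's pose just before it. camera_info takes no time and is no camera call; for the wrist camera it gives the pose at the moment of the call.
- arm.close_job(): hands the job in; it is judged then, once.
Trained networks look in the newest picture that a camera, given by its name, has taken for a name from the list of things; names that differ only in an ending like _2 or _b are one class to them, and where a whole thing is asked for, a point or a joint stands for the part that bears it (a point fixed in the world has none). Each returns a list of dicts, best first, with "score" (0 to 1); they miss things now and then, are a little off and sometimes report something else, mostly with a low value. They report only what shows in the picture. A call takes as long as a camera call. They do not tell look-alikes from the thing itself.
- arm.spot_in(camera, thing): "rect" ([left, top, width, height] as shares, 0 to 1, of the picture: columns of its width, rows of its height, round what is visible of it).
- arm.pinpoint(camera, thing): "position" ([column, row] as shares, 0 to 1, of the picture: columns of its width, rows of its height: a listed point, or the origin of a listed thing).
The state is a dict: "time": time; "joints": joint angles; "qvel": joint speeds; "joint_torque": joint torques, N m; "tool_pos": TCP position; "tcp_rot": TCP orientation; "wrist_force": force on the tool from outside, world axes, zero at the start; "torque": the same for the moment, N m; "gripper_width": finger opening in m; "gripper_force": force on a finger pad.
Only numpy, scipy, OpenCV 4.12 (cv2) and the standard library are available. Lean on these libraries where they do the work, as an engineer would, in place of code of your own. Each camera call takes 0.05 s, during which the arm holds its last target. There are 200 camera calls.

TASK

Three ceramic tiles lie in the bays of the steel jig, and only one leaves a gap between itself and the low wall on the robot's side that is wide enough for the aluminium spacer block. Pick up the spacer, slide it upright down into that gap to the bottom, and push with it until that tile is flush against the jig's far rail; leave the other two tiles and the meter, weight and jar alone. Finish holding: still gripping the spacer and pressing the tile firmly (about 10 N) against the rail, without letting go.

Things in the scene. Friction and masses are not known exactly. Their poses are not given: they have to be found in the camera images.
- jig: Fixed dark steel jig, 116 x 248 x 28 mm. Origin: centre of its underside; x points away from the robot (turned up to 0.3 rad). Floor 8 mm above the bench. Far rail along y: inner face at x = +46 mm, top z = 28. Low near wall along y: inner face at x = -46 mm, top z = 24. Three bays, each 92 mm long (x), 72 wide, centred at y = -80, 0, +80 mm; ribs between 8 mm wide, tops z = 16.
- tile_short: White ceramic tile lying loose and flat in one of the bays (which varies), 60 (x) x 60 x 12 mm, 0.1 kg, slides easily. Origin: underside, middle of its far edge, which faces the rail; x points to the rail, so the tile spans x = 0 to -60 mm. Starts 4 to 7 mm short of the rail, 25 to 28 mm from the near wall: the only gap that takes the spacer.
- tile_medium: The same but 77 mm long (x = 0 to -77 mm), origin likewise at its far edge; its gaps are too narrow for the spacer. To be left untouched.
- tile_long: The same but 82 mm long (x = 0 to -82 mm), origin likewise at its far edge; its gaps are too narrow for the spacer. To be left untouched.
- spacer: Plain aluminium block standing upright on the bench to the robot's right of the jig: 18 mm thick (x), 44 mm wide (y), 66 mm tall (z), with a black button 12 mm across and 8 mm high on top; 0.15 kg. Origin at the centre of its underside. It can be gripped across its 18 mm thickness on the upper part of its faces.
- meter: Bystander: yellow hand multimeter lying flat, 150 x 75 x 39 mm, origin at the centre of its underside.
- weight: Bystander: brass laboratory weight with a knob, 42 mm across, 60 mm tall, origin at the centre of its underside.
- jar: Bystander: closed glass jar, 60 mm across, 80 mm tall, origin at the centre of its underside.
Not all that is in view belongs to the job. Several things have the shape of the spacer; the one meant has the colours described above.

How it is judged:
By the outcome, as a careful person would: the job done as asked, in the order asked, and still so for the second after the job is handed in, while the arm keeps its last pose, push and grip.
It also fails if it takes over 45 s, if anything falls off the work surface, if the arm or the gripper's body presses on something with over 40 N, if the wrist force passes 120 N, or if a joint passes its speed limit or range.

## Working session

There is one attempt and no reset: what is moved stays moved. The work goes in short steps, Python scripts to look and compute and a shell command to move; the robot and the scene stay as the last step left them, time stands still between calls to the robot, and variables do not carry over. Pictures are saved under pics/ and viewed, at most 10 in all, crops included, and the job is handed in when it is done.

```bash
ls; mkdir -p pics; cat > h.py <<'E'
import numpy as np, cv2
from workcell import arm
from scipy.spatial.transform import Rotation as R
def snap(c,n=None):
    ci=arm.camera_info(c); im=arm.snapshot(c)
    if n: cv2.imwrite(f'pics/{n}.png',im[...,::-1])
    return im,ci
def ray(ci,px):
    f=240/np.tan(np.radians(ci['vertical_fov'])/2); T=np.array(ci['cam_to_world'])
    d=T[:3,:3]@[(px[0]-ci['cx'])/f,(px[1]-ci['cy'])/f,1]; return T[:3,3],d
def onz(ci,px,z):
    o,d=ray(ci,px); return o+d*(z-o[2])/d[2]
def proj(ci,P):
    f=240/np.tan(np.radians(ci['vertical_fov'])/2); T=np.array(ci['cam_to_world'])
    p=T[:3,:3].T@(np.array(P)-T[:3,3]); return np.array([ci['cx'],ci['cy']])+f*p[:2]/p[2]
E
python3 - <<'E'
from h import *
s=arm.state(); print(s['tool_pos'],s['tcp_rot'],s['gripper_width'])
for c in ['top','scene']:
    im,ci=snap(c,c+'0'); print(c,ci['vertical_fov'],ci['cx'],ci['cy'],np.round(ci['cam_to_world'],3).tolist())
    for t in ['jig','tile_short','tile_medium','tile_long','spacer','meter','weight','jar']:
        print(t,[(round(d['score'],2),np.round(np.array(d['position'])*[640,480],1).tolist(),np.round(onz(ci,np.array(d['position'])*[640,480],0.008 if 'tile' in t else 0),3)[:2].tolist()) for d in arm.pinpoint(c,t)[:4]])
E
```

```text
pics
[0.23384565 0.57889853 0.24944554] [ 1.90675776e-01  9.81652590e-01 -9.64487801e-04 -1.03327735e-04] 0.08558822276549317
top 50.69750040418808 313.9756470181551 231.98260487654318 [[0.011, -0.998, 0.064, 0.552], [-1.0, -0.012, -0.004, 0.023], [0.005, -0.064, -0.998, 1.038], [0.0, 0.0, 0.0, 1.0]]
jig [(0.75, [315.0, 279.8], [0.52, 0.016])]
tile_short [(0.95, [343.9, 253.0], [0.576, -0.042])]
tile_medium [(0.66, [272.6, 264.1], [0.551, 0.102])]
tile_long [(0.6, [311.8, 260.0], [0.561, 0.023])]
spacer [(0.78, [502.4, 289.0], [0.506, -0.367]), (0.67, [440.6, 226.5], [0.633, -0.242]), (0.58, [467.5, 253.0], [0.579, -0.297])]
meter [(0.62, [125.4, 276.0], [0.524, 0.402])]
weight [(0.72, [363.0, 148.3], [0.794, -0.081])]
jar [(0.68, [265.6, 161.7], [0.763, 0.121])]
scene 56.24061774708353 329.85970252388273 239.67831248866935 [[0.015, 0.686, -0.728, 1.31], [1.0, -0.017, 0.004, 0.037], [-0.01, -0.728, -0.686, 0.686], [0.0, 0.0, 0.0, 1.0]]
jig [(0.68, [318.5, 221.8], [0.522, 0.016])]
tile_short [(0.76, [288.2, 237.6], [0.582, -0.051]), (0.42, [373.1, 308.8], [0.784, 0.12])]
tile_medium [(0.85, [356.8, 223.7], [0.54, 0.104])]
tile_long [(0.81, [322.4, 229.4], [0.557, 0.025])]
spacer [(0.97, [178.9, 239.4], [0.573, -0.296]), (0.89, [156.3, 221.6], [0.511, -0.364]), (0.59, [202.0, 259.5], [0.638, -0.233])]
meter [(0.7, [490.4, 224.9], [0.543, 0.41])]
weight [(0.98, [265.4, 316.2], [0.79, -0.084])]
jar [(0.72, [489.8, 224.5], [0.541, 0.409]), (0.56, [374.7, 308.2], [0.776, 0.124])]
```

View pics/top0.png

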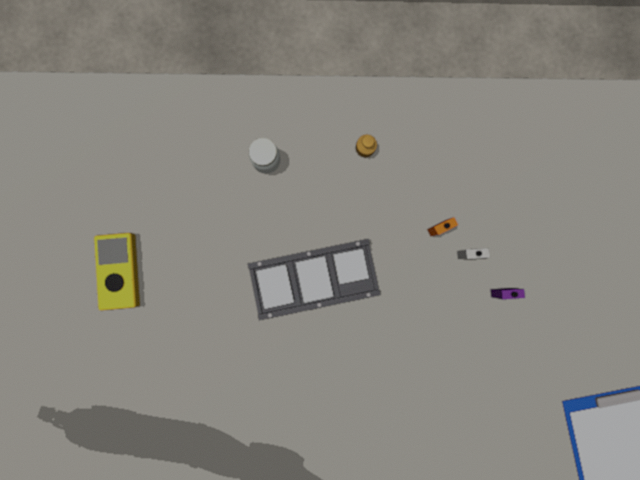

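View pics/scene0.png

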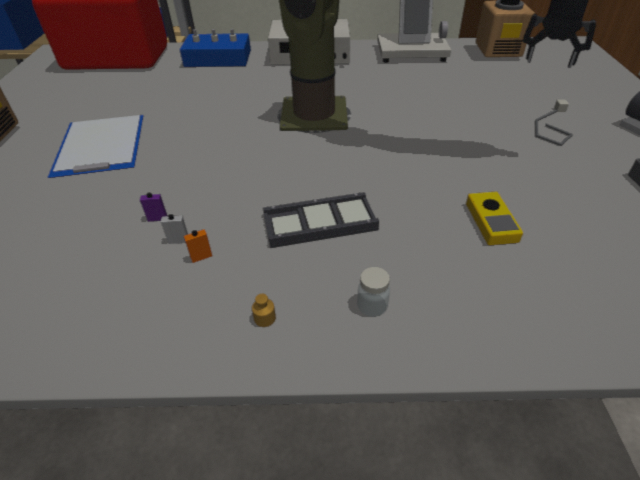

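The top view shows the jig around (315,280), with the short tile in its right bay at about (351,266), on the robot's right. The scene view shows three spacer look-alikes. The aluminium one is the middle one, at about (478,254) in top, or roughly (0.576,-0.296) in world coordinates. Next I'll turn the tool and fly over the jig.

```bash
S='{"linear":[0,0,0],"spin":10}'
python3 -m pendant '[{"linear":[0,0,0],"spin":10},{"linear":[0,0,0],"spin":10},{"linear":[0,0,0],"spin":10},{"linear":[0,0,0],"spin":10},{"linear":[0,0,0],"spin":10}]'
python3 -m pendant '[{"linear":[0,0,0],"spin":10},{"linear":[0,0,0],"spin":8},{"linear":[-55,28,0],"spin":0},{"linear":[-55,28,0],"spin":0},{"linear":[-55,28,0],"spin":0}]'
python3 -m pendant '[{"linear":[-55,28,0],"spin":0},{"linear":[-55,28,0],"spin":0},{"linear":[-55,28,0],"spin":0},{"linear":[-55,28,0],"spin":0},{"linear":[-55,28,0],"spin":0}]'
python3 -m pendant '[{"linear":[-55,28,0],"spin":0},{"linear":[-55,28,0],"spin":0},{"linear":[0,0,0],"spin":0}]'
python3 - <<'E'
from h import *
im,ci=snap('wrist','w1'); s=arm.state();print(s['tool_pos'],s['tcp_rot'],s['time']);print(ci['vertical_fov'],ci['cx'],ci['cy'],np.round(ci['cam_to_world'],3).tolist())
for t in ['jig','tile_short','tile_medium','tile_long']:
    print(t,[(round(d['score'],2),np.round(np.array(d['position'])*[640,480],1).tolist(),np.round(onz(ci,np.array(d['position'])*[640,480],0.008 if 'tile' in t else 0),4)[:2].tolist()) for d in arm.pinpoint('wrist',t)[:3]])
E
```

```text
time: 1.52
tool_pos: [0.2339, 0.5796, 0.2504]
tcp_rot: [0.59, 0.807, 0.0, -0.0]
wrist_force: [-0.4, 0.3, -0.4]
gripper_width: 0.0858
gripper_force: 0.0
time: 2.15
tool_pos: [0.3188, 0.4131, 0.2505]
tcp_rot: [0.707, 0.707, 0.0, 0.0]
wrist_force: [1.5, -0.4, 0.7]
gripper_width: 0.0857
gripper_force: 0.0
time: 2.78
tool_pos: [0.4591, 0.1381, 0.2506]
tcp_rot: [0.707, 0.707, 0.001, 0.0]
wrist_force: [0.7, 1.3, -0.2]
gripper_width: 0.0857
gripper_force: 0.0
time: 3.15
tool_pos: [0.5162, 0.023, 0.2506]
tcp_rot: [0.711, 0.703, -0.0, 0.002]
wrist_force: [0.2, 0.6, 0.2]
gripper_width: 0.0856
gripper_force: 0.0
[0.51491666 0.02673403 0.25032992] [7.09130876e-01 7.05076643e-01 7.16837903e-06 5.72229658e-04] 3.2
64.06265611859122 313.72393874728056 244.81240446283658 [[1.0, -0.012, 0.001, 0.516], [-0.011, -0.965, -0.261, 0.089], [0.004, 0.261, -0.965, 0.374], [0.0, 0.0, 0.0, 1.0]]
jig []
tile_short [(0.67, [373.7, 281.9], [0.5765, -0.0501])]
tile_medium [(0.62, [346.3, 120.3], [0.5469, 0.1067])]
tile_long [(0.58, [360.0, 206.7], [0.561, 0.0272])]
```

View pics/w1.png

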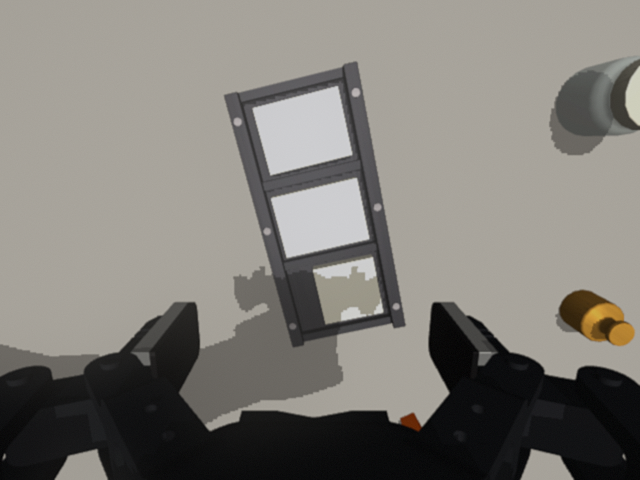

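The wrist view shows the jig corners at about (225,96), (357,63), (404,325) and (294,346). The short tile is in the bottom bay, with a dark gap on the robot's side (left). I'll fit the jig pose from these corners and then move over the spacer.

```bash
cat > jig.py <<'E'
from h import *
from scipy.optimize import least_squares
import pickle
# the w1 camera pose saved by recomputation from printed values
T=np.array([[1.0,-0.012,0.001,0.516],[-0.011,-0.965,-0.261,0.089],[0.004,0.261,-0.965,0.374],[0,0,0,1]])
ci=dict(vertical_fov=64.06265611859122,cx=313.72393874728056,cy=244.81240446283658,cam_to_world=T)
C=np.array([[-58,124,24],[58,124,28],[58,-124,28],[-58,-124,24]])/1e3
px=np.array([[225,96],[357,63],[404.5,325.5],[294,346]],float)
g=cv2.cvtColor(cv2.imread('pics/w1.png'),cv2.COLOR_BGR2GRAY)
def W(p,P): c,s=np.cos(p[2]),np.sin(p[2]); P=np.atleast_2d(P); return np.c_[p[0]+c*P[:,0]-s*P[:,1],p[1]+s*P[:,0]+c*P[:,1],P[:,2]]
r=least_squares(lambda p:np.ravel([proj(ci,q) for q in W(p,C)]-px),[.52,.016,.19])
print('jig',r.x,'resid',np.round(r.fun,1))
# tile short: near edge top corners & lit-edges in the jig frame (z=.020)
for n,q in [('near top',(312,269)),('far top',(374,257)),('near bot',(327,326)),('far bot',(384,317))]:
    w=onz(ci,q,.020)-[*r.x[:2],0]; c,s=np.cos(r.x[2]),np.sin(r.x[2]); print(n,np.round([1e3*(c*w[0]+s*w[1]),1e3*(-s*w[0]+c*w[1])],1))
E
python3 jig.py
python3 -m pendant '[{"linear":[-54,10,0],"spin":0},{"linear":[-54,10,0],"spin":0},{"linear":[-54,10,0],"spin":0},{"linear":[-54,10,0],"spin":0},{"linear":[-54,10,0],"spin":0}]' 
python3 -m pendant '[{"linear":[-50,10,0],"spin":0},{"linear":[0,0,0],"spin":0},{"linear":[0,0,0],"spin":0}]'
python3 - <<'E'
from h import *
im,ci=snap('wrist','w2'); s=arm.state();print(s['tool_pos'],s['tcp_rot'],s['time']);print(np.round(ci['cam_to_world'],4).tolist())
print([(round(d['score'],2),np.round(np.array(d['position'])*[640,480],1).tolist(),np.round(onz(ci,np.array(d['position'])*[640,480],0),4)[:2].tolist()) for d in arm.pinpoint('wrist','spacer')[:4]])
E
```

```text
jig [0.52413663 0.0187602  0.2142216 ] resid [-1.1 -0.7  0.7 -1.7  1.7  1.3 -1.2  2.4]
near top [-20.1 -46.6]
far top [ 41.  -48.2]
near bot [ -19.  -109.4]
far bot [  39.2 -112.6]
time: 4.03
tool_pos: [0.565, -0.2399, 0.2503]
tcp_rot: [0.706, 0.708, 0.0, -0.0]
wrist_force: [1.3, 0.4, -0.4]
gripper_width: 0.0854
gripper_force: 0.0
time: 4.4
tool_pos: [0.5746, -0.288, 0.2499]
tcp_rot: [0.706, 0.708, 0.001, -0.001]
wrist_force: [-0.4, 0.4, 0.7]
gripper_width: 0.0851
gripper_force: 0.0
[ 0.57470812 -0.28745338  0.25006142] [ 7.05796230e-01  7.08414115e-01  6.23234809e-04 -8.56980598e-04] 4.45
[[1.0, 0.0022, 0.0013, 0.5735], [0.0025, -0.9668, -0.2557, -0.2231], [0.0007, 0.2557, -0.9668, 0.3742], [0.0, 0.0, 0.0, 1.0]]
[(0.66, [318.9, 221.6], [0.5791, -0.2982]), (0.66, [243.5, 283.3], [0.5014, -0.3635]), (0.64, [373.1, 155.2], [0.6303, -0.2338])]
```

View pics/w2.png

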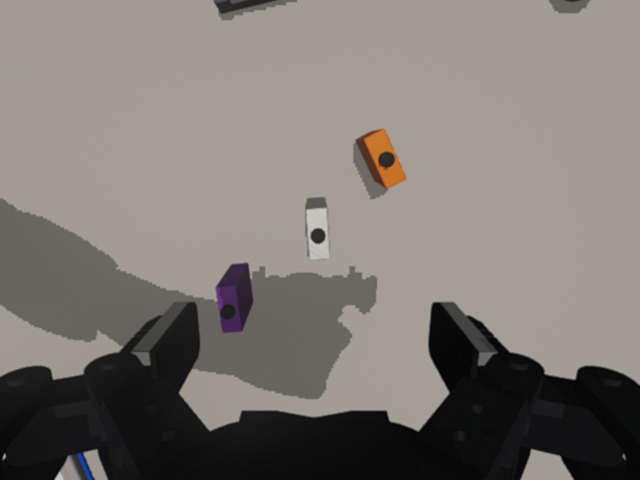

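The wrist view shows the white spacer's top face at about (306–329, 207–260), between the orange and purple decoys. I'll measure that face accurately.

```bash
python3 - <<'E'
from h import *
im,ci=snap('wrist')
h=im[170:290,285:350].astype(int); m=((h.min(2)>185)).astype(np.uint8)
m=cv2.morphologyEx(m,cv2.MORPH_CLOSE,np.ones((17,17)))
n,l,st,ce=cv2.connectedComponentsWithStats(m); k=1+st[1:,4].argmax(); print(st[k],im[215,317],im[215,340],im[203,317])
c=cv2.findContours((l==k).astype(np.uint8),0,2)[0][0].reshape(-1,2)+[285,170]
w=np.array([onz(ci,q,.066)[:2] for q in c])*1e3
(r,sz,a)=cv2.minAreaRect(w.astype(np.float32)); print(r,sz,a, 'expect 18x44')
s=arm.state(); y=R.from_quat(s['tcp_rot']).as_matrix()[:,1]; print(s['tool_pos'],np.degrees(np.arctan2(y[1],y[0])))
E
```

```text
[ 22  40  21  49 834] [196 194 190] [162 158 150] [91 89 85]
(576.9263305664062, -295.0603942871094) (15.044851303100586, 40.50482177734375) 3.3491032123565674 expect 18x44
[ 0.57470961 -0.28773766  0.25028998] 0.21345626155173753
```

```bash
python3 -m pendant '[{"linear":[-7,2,0],"spin":-3},{"linear":[0,0,50],"spin":0},{"linear":[0,0,50],"spin":0},{"linear":[0,0,30],"spin":0},{"linear":[0,0,0],"spin":0}]' 
python3 -m pendant '[{"linear":[0,0,30],"spin":0},{"linear":[0,0,30],"spin":0},{"linear":[0,0,14],"spin":0},{"linear":[0,0,0],"spin":0},{"linear":[0,0,0],"spin":0}]'
python3 - <<'E'
from h import *
im,ci=snap('wrist','w3')
E
```

```text
time: 5.18
tool_pos: [0.5748, -0.295, 0.1182]
tcp_rot: [0.688, 0.726, -0.001, -0.003]
wrist_force: [-0.4, -0.1, 0.4]
gripper_width: 0.0853
gripper_force: 0.0
time: 5.8
tool_pos: [0.5773, -0.2978, 0.0478]
tcp_rot: [0.688, 0.725, 0.0, 0.001]
wrist_force: [1.7, 0.1, -0.8]
gripper_width: 0.0851
gripper_force: 0.0
```

View pics/w3.png

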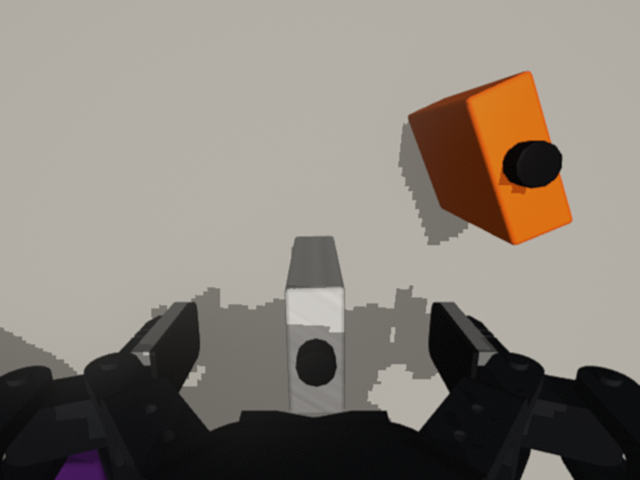

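The wrist view shows the spacer centred between the open fingers, with vertical edges from column 286 to 344 and its button at (316,362). It's aligned, so I'll close and lift.

```bash
python3 -m pendant '[{"linear":[0,0,0],"spin":0},{"linear":[0,0,0],"spin":0},{"linear":[0,0,0],"spin":0},{"linear":[0,0,0],"spin":0},{"linear":[0,0,0],"spin":0}]' 0
python3 -m pendant '[{"linear":[0,0,0],"spin":0},{"linear":[0,0,0],"spin":0}]'
python3 - <<'E'
from h import *
im,ci=snap('wrist','w4'); s=arm.state(); y=R.from_quat(s['tcp_rot']).as_matrix()[:,1]; print(s['tool_pos'],np.degrees(np.arctan2(y[1],y[0])),s['gripper_width'])
print('button top ctr',onz(ci,(316,362),.072),'pinpoint',[(d['score'],onz(ci,np.array(d['position'])*[640,480],0)) for d in arm.pinpoint('wrist','spacer')])
E
```

```text
time: 6.48
tool_pos: [0.5763, -0.2974, 0.0464]
tcp_rot: [0.688, 0.725, 0.0, 0.0]
wrist_force: [-0.4, -0.6, 0.7]
gripper_width: 0.0173
gripper_force: 59.2
time: 6.72
tool_pos: [0.5763, -0.2974, 0.0464]
tcp_rot: [0.688, 0.725, 0.0, 0.0]
wrist_force: [-0.1, 0.6, 2.3]
gripper_width: 0.0174
gripper_force: 59.2
[ 0.57629709 -0.29735155  0.04637911] 3.015101854462816 0.017055735995379337
button top ctr [ 0.57591022 -0.29346999  0.072     ] pinpoint [(0.83, array([ 0.6298583 , -0.23260943,  0.        ])), (0.74, array([ 0.49930809, -0.36263059,  0.        ])), (0.6, array([ 0.57575929, -0.29776228,  0.        ]))]
```

View pics/w4.png

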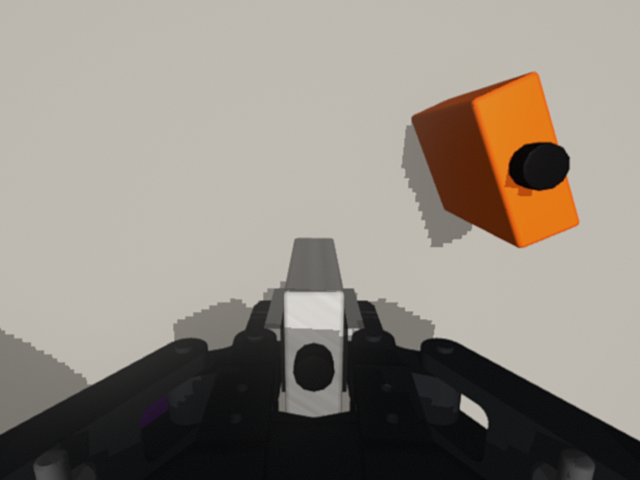

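The spacer is gripped squarely: 17 mm width reading, 59 N, with the bottom 46 mm below the TCP. Next I'll lift, carry it to above the gap and align it to the jig yaw.

```bash
python3 -m pendant '[{"linear":[0,0,-25],"spin":0},{"linear":[0,0,-40],"spin":0},{"linear":[0,0,-35],"spin":0},{"linear":[47,-11,0],"spin":0},{"linear":[47,-11,0],"spin":0}]' 
python3 -m pendant '[{"linear":[47,-11,0],"spin":0},{"linear":[47,-11,0],"spin":0},{"linear":[46,-11,0],"spin":0},{"linear":[0,0,0],"spin":-9},{"linear":[0,0,0],"spin":0}]'
python3 -m pendant '[{"linear":[0,0,0],"spin":0},{"linear":[0,0,0],"spin":0}]'
python3 - <<'E'
from h import *
im,ci=snap('wrist','w5'); s=arm.state(); y=R.from_quat(s['tcp_rot']).as_matrix()[:,1]; print(s['tool_pos'],np.degrees(np.arctan2(y[1],y[0])),s['gripper_width'])
import pickle; pickle.dump({**ci,'tcp':s['tool_pos']},open('w5.pkl','wb'))
E
```

```text
time: 7.45
tool_pos: [0.5488, -0.204, 0.1464]
tcp_rot: [0.689, 0.725, 0.0, 0.0]
wrist_force: [0.4, 0.6, -2.0]
gripper_width: 0.0175
gripper_force: 59.0
time: 8.07
tool_pos: [0.5089, -0.0662, 0.1461]
tcp_rot: [0.629, 0.777, 0.0, -0.0]
wrist_force: [0.1, -0.4, -1.5]
gripper_width: 0.0172
gripper_force: 59.0
time: 8.32
tool_pos: [0.509, -0.0675, 0.1462]
tcp_rot: [0.63, 0.776, -0.0, 0.0]
wrist_force: [-0.2, 0.1, -1.3]
gripper_width: 0.0175
gripper_force: 59.0
[ 0.509039   -0.06734151  0.14622052] 11.87313556257696 0.017550501051314046
```

View pics/w5.png

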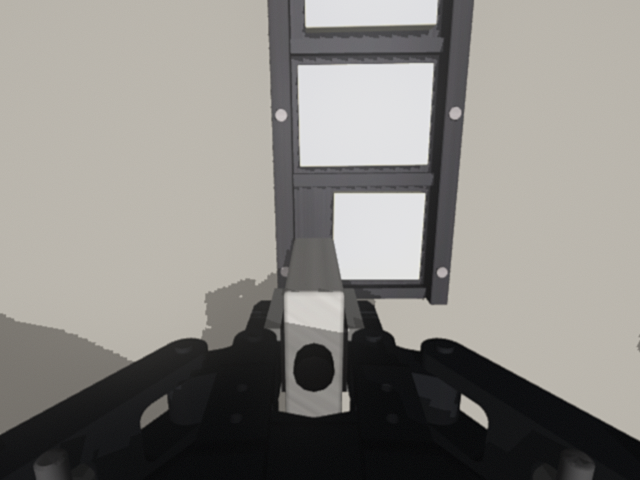

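The wrist view shows the spacer, with its lower edge at (293–333,238), over the dark gap. The gap lies between the near wall (inner edge about column 296) and the short tile's edge (about column 334). I'll measure those edges to subpixel accuracy.

```bash
python3 - <<'E'
from h import *
import pickle; ci=pickle.load(open('w5.pkl','rb'))
g=cv2.GaussianBlur(cv2.cvtColor(cv2.imread('pics/w5.png'),cv2.COLOR_BGR2GRAY),(3,5),0).astype(float)
s=arm.state(); M=R.from_quat(s['tcp_rot']).as_matrix(); t=s['tool_pos']
def edge(rows,lo,hi,sign,z):
    P=[]
    for r in rows:
        d=sign*np.diff(g[r,lo:hi]); k=d.argmax(); o=0
        if 0<k<len(d)-1: a,b,c=d[k-1:k+2]; o=.5*(a-c)/(a-2*b+c+1e-9)
        P.append((M.T@(onz(ci,(lo+k+.5+o,r),z)-t))[:2]*1e3)
    P=np.array(P); q=np.polyfit(P[:,0],P[:,1],1); res=P[:,1]-np.polyval(q,P[:,0]); return q,np.abs(res).max(),P[:,0].min(),P[:,0].max()
for n,a in dict(near_outer=(range(10,255,8),262,284,-1,.024),rail_outer=(range(10,290,8),440,480,1,.028),tile_near=(range(200,232,3),322,345,1,.020),tile_far=(range(205,275,5),415,433,-1,.020),tlong_near=(range(75,160,5),285,312,1,.020)).items():
    q,e,x0,x1=edge(*a); print(n,'ty at tx=0: %.1f'%q[1],'angle %.2f deg'%np.degrees(np.arctan(q[0])),'maxres %.1f'%e,'tx %.0f..%.0f'%(x0,x1))
# spacer bottom edges at z=t[2]-.0464, row ~239, end face tx=+22
for c in (293,334): print('spacer bottom corner',(M.T@(onz(ci,(c,238),t[2]-.0464)-t))*1e3)
for r,n in ((187,'rib/bay'),(300,'jig end outer')): print(n,(M.T@(onz(ci,(370,r),.016 if r<200 else .018)-t))*1e3)
print(g[215,275:345].astype(int).tolist())
E
```

```text
near_outer ty at tx=0: -26.0 angle -0.45 deg maxres 0.2 tx -4..138
rail_outer ty at tx=0: 89.8 angle -0.42 deg maxres 0.1 tx -25..137
tile_near ty at tx=0: 11.9 angle 0.67 deg maxres 0.1 tx 9..29
tile_far ty at tx=0: 72.1 angle -0.02 deg maxres 0.1 tx -20..25
tlong_near ty at tx=0: -9.1 angle -0.77 deg maxres 0.2 tx 58..105
spacer bottom corner [ 23.02272985 -10.22400762  46.3931459 ]
spacer bottom corner [23.00386896  8.54528372 46.39407811]
rib/bay [ 36.84914404  36.49787739 130.21216157]
jig end outer [-42.54461311  39.1640011  128.23419442]
[127, 96, 87, 88, 89, 89, 89, 88, 89, 89, 89, 89, 89, 89, 89, 89, 87, 77, 66, 69, 82, 89, 89, 89, 89, 91, 93, 92, 90, 90, 90, 90, 89, 90, 91, 91, 91, 91, 91, 92, 93, 93, 93, 94, 94, 94, 94, 95, 95, 95, 94, 94, 94, 95, 93, 87, 79, 94, 143, 196, 221, 225, 224, 224, 224, 224, 224, 224, 224, 224]
```

The jig width checks at 115.8 mm. The gap runs from ty=-14.0 to 11.9, with the spacer spanning -10.2 to 8.5, so it's centred with about 4 mm each side. I'll make a small yaw trim and go down.

```bash
python3 -m pendant '[{"linear":[0,0,20],"spin":-0.4},{"linear":[0,0,25],"spin":0},{"linear":[0,0,20],"spin":0},{"linear":[0,0,10],"spin":0},{"linear":[0,0,0],"spin":0}]' 
python3 -m pendant '[{"linear":[0,0,4],"spin":0},{"linear":[0,0,4],"spin":0},{"linear":[0,0,4],"spin":0},{"linear":[0,0,2],"spin":0},{"linear":[0,0,0],"spin":0}]'
python3 -m pendant '[{"linear":[0,0,1],"spin":0},{"linear":[0,0,0],"spin":0}]'
```

```text
time: 9.0
tool_pos: [0.5087, -0.0668, 0.0709]
tcp_rot: [0.627, 0.779, -0.0, -0.0]
wrist_force: [0.0, -0.4, -0.6]
gripper_width: 0.0172
gripper_force: 59.0
time: 9.62
tool_pos: [0.5089, -0.0666, 0.0572]
tcp_rot: [0.627, 0.779, -0.0, -0.0]
wrist_force: [0.6, 0.2, -0.3]
gripper_width: 0.017
gripper_force: 59.0
time: 9.88
tool_pos: [0.509, -0.0665, 0.0563]
tcp_rot: [0.627, 0.779, 0.0, -0.0]
wrist_force: [0.9, 0.4, -1.2]
gripper_width: 0.0174
gripper_force: 59.0
```

```bash
for i in 1; do python3 -m pendant '[{"linear":[0,0,1],"spin":0},{"linear":[0,0,0],"spin":0}]'; python3 -m pendant '[{"linear":[0,0,1],"spin":0},{"linear":[0,0,0],"spin":0}]';done
```

```text
time: 10.12
tool_pos: [0.509, -0.0666, 0.0552]
tcp_rot: [0.627, 0.779, 0.0, -0.0]
wrist_force: [-0.5, -0.3, -1.7]
gripper_width: 0.0174
gripper_force: 59.0
time: 10.38
tool_pos: [0.509, -0.0666, 0.0544]
tcp_rot: [0.627, 0.779, 0.0, 0.0]
wrist_force: [-0.7, -0.7, 0.3]
gripper_width: 0.0174
gripper_force: 59.2
```

```bash
python3 -m pendant '[{"linear":[0,0,0.5],"spin":0},{"linear":[0,0,0],"spin":0}]'; python3 -m pendant '[{"linear":[0,0,0.5],"spin":0},{"linear":[0,0,0],"spin":0}]'
```

```text
time: 10.62
tool_pos: [0.509, -0.0665, 0.0543]
tcp_rot: [0.627, 0.779, 0.0, 0.0]
wrist_force: [-0.2, 0.1, 6.0]
gripper_width: 0.0175
gripper_force: 60.1
time: 10.88
tool_pos: [0.509, -0.0666, 0.0543]
tcp_rot: [0.627, 0.779, 0.0, 0.0]
wrist_force: [-0.8, 1.1, 10.8]
gripper_width: 0.0172
gripper_force: 60.8
```

It's on the bottom: contact at TCP z 0.0544 as predicted, about 10 N per mm. I'll ease the down-force and push toward the rail (+tool y), expecting about 3 mm to touch the tile and 5.7 mm of sliding.

```bash
python3 -m pendant '[{"linear":[0,0,-0.8],"spin":0},{"linear":[0,2,0],"spin":0},{"linear":[0,1,0],"spin":0},{"linear":[0,1,0],"spin":0},{"linear":[0,0,0],"spin":0}]'; python3 -m pendant '[{"linear":[0,1,0],"spin":0},{"linear":[0,1,0],"spin":0},{"linear":[0,1,0],"spin":0},{"linear":[0,0,0],"spin":0},{"linear":[0,0,0],"spin":0}]'
```

```text
time: 11.5
tool_pos: [0.5096, -0.0665, 0.0543]
tcp_rot: [0.627, 0.779, -0.002, -0.002]
wrist_force: [-5.5, -0.9, 9.4]
gripper_width: 0.0175
gripper_force: 60.5
time: 12.12
tool_pos: [0.512, -0.066, 0.0543]
tcp_rot: [0.627, 0.779, -0.003, -0.003]
wrist_force: [-6.2, -1.1, 11.6]
gripper_width: 0.0173
gripper_force: 60.7
```

Floor friction is taking part of the push, so I'll lift slightly to unload the bottom.

```bash
python3 -m pendant '[{"linear":[0,0,-0.8],"spin":0},{"linear":[0,0,0],"spin":0}]'; python3 -m pendant '[{"linear":[0,1,0],"spin":0},{"linear":[0,1,0],"spin":0},{"linear":[0,0,0],"spin":0},{"linear":[0,0,0],"spin":0}]'
```

```text
time: 12.38
tool_pos: [0.516, -0.065, 0.0547]
tcp_rot: [0.627, 0.779, 0.0, -0.0]
wrist_force: [-1.1, 0.0, -0.6]
gripper_width: 0.0173
gripper_force: 58.9
time: 12.88
tool_pos: [0.5181, -0.0645, 0.0549]
tcp_rot: [0.626, 0.779, 0.0, 0.0]
wrist_force: [0.4, 0.4, -1.3]
gripper_width: 0.0173
gripper_force: 58.9
```

```bash
python3 -m pendant '[{"linear":[0,0,0.4],"spin":0},{"linear":[0,0.5,0],"spin":0},{"linear":[0,0,0],"spin":0}]'; python3 -m pendant '[{"linear":[0,0.5,0],"spin":0},{"linear":[0,0,0],"spin":0},{"linear":[0,0,0],"spin":0}]'
```

```text
time: 13.25
tool_pos: [0.5183, -0.0645, 0.0545]
tcp_rot: [0.627, 0.779, 0.0, 0.0]
wrist_force: [0.1, 0.1, -0.9]
gripper_width: 0.0177
gripper_force: 58.9
time: 13.62
tool_pos: [0.5184, -0.0645, 0.0545]
tcp_rot: [0.627, 0.779, -0.0, -0.0]
wrist_force: [-0.4, 0.4, -0.0]
gripper_width: 0.0169
gripper_force: 58.9
```

```bash
python3 -m pendant '[{"linear":[0,0.5,0],"spin":0},{"linear":[0,0,0],"spin":0},{"linear":[0,0,0],"spin":0}]'; python3 -m pendant '[{"linear":[0,0.5,0],"spin":0},{"linear":[0,0,0],"spin":0},{"linear":[0,0,0],"spin":0}]'
```

```text
time: 14.0
tool_pos: [0.5185, -0.0645, 0.0544]
tcp_rot: [0.627, 0.779, -0.0, -0.001]
wrist_force: [-2.3, -0.8, 1.9]
gripper_width: 0.0173
gripper_force: 59.1
time: 14.38
tool_pos: [0.5186, -0.0645, 0.0544]
tcp_rot: [0.627, 0.779, -0.001, -0.001]
wrist_force: [-5.4, -1.3, 2.5]
gripper_width: 0.0172
gripper_force: 59.4
```

```bash
python3 -m pendant '[{"linear":[0,0.5,0],"spin":0},{"linear":[0,0,0],"spin":0},{"linear":[0,0,0],"spin":0}]'; python3 -m pendant '[{"linear":[0,0.5,0],"spin":0},{"linear":[0,0,0],"spin":0},{"linear":[0,0,0],"spin":0}]'
python3 - <<'E'
from h import *
im,ci=snap('wrist'); s=arm.state(); M=R.from_quat(s['tcp_rot']).as_matrix(); print(s['wrist_force'],s['tool_pos'],M.T@s['wrist_force'])
cv2.imwrite('pics/w6.png',cv2.resize(im[100:420,180:520],None,fx=1.75,fy=1.75)[...,::-1])
E
```

```text
time: 14.75
tool_pos: [0.5186, -0.0645, 0.0544]
tcp_rot: [0.627, 0.779, -0.001, -0.001]
wrist_force: [-6.3, -2.3, 2.7]
gripper_width: 0.0176
gripper_force: 59.5
time: 15.12
tool_pos: [0.5187, -0.0644, 0.0544]
tcp_rot: [0.627, 0.779, -0.001, -0.001]
wrist_force: [-6.0, -1.8, 3.3]
gripper_width: 0.0173
gripper_force: 59.6
[-6.71248917 -2.03369243  2.88507901] [ 0.51864822 -0.06445327  0.05438653] [-0.54537819 -7.00392612 -2.8573901 ]
```

View pics/w6.png

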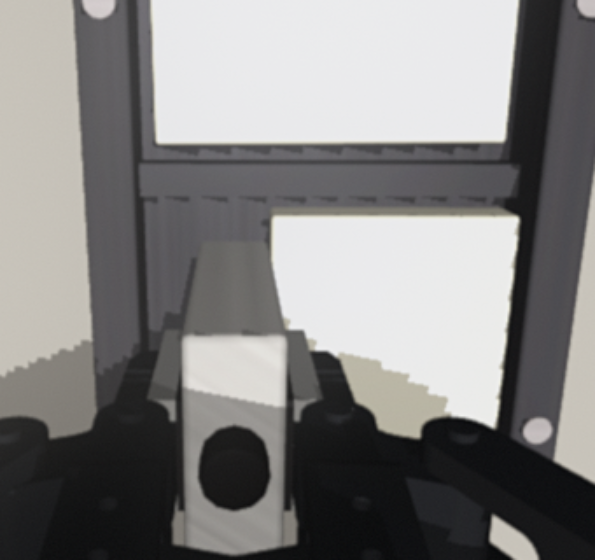

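The crop shows the spacer upright in the gap against the tile's near edge, and the tile's far edge next to the dark inner face of the rail. I'll check flushness numerically and add push.

```bash
python3 -m pendant '[{"linear":[0,1,0],"spin":0},{"linear":[0,0,0],"spin":0},{"linear":[0,0,0],"spin":0}]'; 
cat > flush.py <<'E'
from h import *
im,ci=snap('wrist'); s=arm.state(); M=R.from_quat(s['tcp_rot']).as_matrix(); t=s['tool_pos']
g=cv2.GaussianBlur(cv2.cvtColor(im,cv2.COLOR_RGB2GRAY),(3,5),0).astype(float)
def edge(rows,lo,hi,sign,z):
    P=[]
    for r in rows:
        k=(sign*np.diff(g[r,lo:hi])).argmax(); P.append((M.T@(onz(ci,(lo+k+.5+.5,r),z)-t))[:2]*1e3)
    P=np.array(P); q=np.polyfit(P[:,0],P[:,1],1); return q,np.abs(P[:,1]-np.polyval(q,P[:,0])).max(),P[:,0].min(),P[:,0].max()
for n,a in dict(rail_outer=(range(110,330,8),495,540,1,.028),tile_far=(range(230,330,5),460,485,-1,.020),tile_near=(range(226,270,4),325,345,1,.020)).items():
    q,e,x0,x1=edge(*a); print(n,'ty at tx=10: %.1f'%np.polyval(q,10),'angle %.2f deg'%np.degrees(np.arctan(q[0])),'maxres %.1f'%e,'tx %.0f..%.0f'%(x0,x1))
print('F tool',M.T@s['wrist_force'],t,M[:,2])
E
python3 flush.py
```

```text
time: 15.55
tool_pos: [0.5187, -0.0644, 0.0544]
tcp_rot: [0.627, 0.779, -0.002, -0.002]
wrist_force: [-8.0, -2.4, 5.6]
gripper_width: 0.0173
gripper_force: 59.9
rail_outer ty at tx=10: 80.0 angle 0.03 deg maxres 0.2 tx -11..77
tile_far ty at tx=10: 68.2 angle -0.10 deg maxres 0.3 tx -14..30
tile_near ty at tx=10: 10.1 angle -5.90 deg maxres 0.5 tx 14..31
F tool [ 0.19595636 -8.0213932  -6.06335011] [ 0.51873561 -0.06443058  0.05439996] [-5.74141226e-03 -6.13776107e-04 -9.99983330e-01]
```

It's flush: tile edge to rail outer is 11.8 mm against the 12 mm rail, and parallel within 0.15°. I'll bring the press to about 10 N and trim the down-force.

```bash
python3 -m pendant '[{"linear":[0,1,-0.2],"spin":0},{"linear":[0,0,0],"spin":0},{"linear":[0,0,0],"spin":0}]'; python3 -m pendant '[{"linear":[0,0.5,-0.1],"spin":0},{"linear":[0,0,0],"spin":0},{"linear":[0,0,0],"spin":0},{"linear":[0,0,0],"spin":0}]'; python3 -c "
from h import *
s=arm.state();M=R.from_quat(s['tcp_rot']).as_matrix();print(M.T@s['wrist_force'],M[:,2])"
```

```text
time: 15.98
tool_pos: [0.5189, -0.0644, 0.0544]
tcp_rot: [0.627, 0.779, -0.003, -0.003]
wrist_force: [-8.1, -1.7, 5.6]
gripper_width: 0.0178
gripper_force: 59.7
time: 16.48
tool_pos: [0.5189, -0.0644, 0.0544]
tcp_rot: [0.627, 0.779, -0.003, -0.003]
wrist_force: [-8.7, -2.7, 4.7]
gripper_width: 0.0171
gripper_force: 59.7
[-0.77270421 -9.08677738 -4.66026006] [-8.48194971e-03 -8.99737559e-04 -9.99963623e-01]
```

```bash
python3 -m pendant '[{"linear":[0,1,-0.2],"spin":0},{"linear":[0,0.5,0],"spin":0},{"linear":[0,0,0],"spin":0},{"linear":[0,0,0],"spin":0},{"linear":[0,0,0],"spin":0}]'; python3 -m pendant '[{"linear":[0,0,0],"spin":0},{"linear":[0,0,0],"spin":0},{"linear":[0,0,0],"spin":0},{"linear":[0,0,0],"spin":0}]'; python3 flush.py
```

```text
time: 17.1
tool_pos: [0.519, -0.0644, 0.0545]
tcp_rot: [0.627, 0.779, -0.004, -0.004]
wrist_force: [-10.7, -3.1, 5.6]
gripper_width: 0.0174
gripper_force: 59.8
time: 17.6
tool_pos: [0.519, -0.0644, 0.0544]
tcp_rot: [0.627, 0.779, -0.004, -0.004]
wrist_force: [-11.8, -2.7, 4.0]
gripper_width: 0.017
gripper_force: 59.8
rail_outer ty at tx=10: 79.8 angle 0.03 deg maxres 0.2 tx -11..77
tile_far ty at tx=10: 68.0 angle -0.09 deg maxres 0.3 tx -14..30
tile_near ty at tx=10: 10.1 angle -5.90 deg maxres 0.5 tx 14..31
F tool [ -0.94503381 -11.08889061  -6.06613095] [ 0.51902991 -0.06440729  0.05446087] [-0.01113682 -0.00121061 -0.99993725]
```

The push is steady at about 11 N, the tile is flush, and the spacer is on the floor and still gripped. Handing in.

```bash
python3 -c "
from workcell import arm
print(arm.close_job())"
```

```text
the job is handed in; nothing more can be done
None
```

I handed the job in with the spacer still gripped and standing on the bottom of the gap, pressing the short tile against the far rail at about 11 N; the camera shows the tile flush to within about 0.2 mm, and I made no contact that I know of with the other tiles, meter, weight or jar.

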